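# Drop the kickstand of a tilting work stand and hold its frame upright

### The arm

A 6-joint arm with a two-finger parallel gripper is mounted at the origin on the work surface. World frame = base frame: x ahead of the robot, y to its left, z up, the work surface at z = 0. Lengths are in m, angles in rad, forces in N, time in s.
With the tool pointing down it reaches from about 0.35 to 0.875 m from the base axis. Payload 15.5 kg.
Tool frame: the origin (TCP) lies at the very end of the fingers, on their centre line; the grasp point (between the pads) lies 19 mm behind it; z points along the fingers, y is the direction in which the jaws open and shut (so a half turn about z gives the same grasp; the last joint's range is limited). The gripper opens to 85 mm and grips with 20 to 120 N. Pads are 22 mm wide; open, the fingers measure 114 mm over their backs; the gripper's body (76 mm by 85 mm) begins 54 mm behind the grasp point. The pads swing forward as they close: fully open they stand 13 mm farther back than shut.
Start: joints at [1.135, 0.494, 1.345, -0, 1.302, -0.096], TCP at [0.209, 0.589, 0.231] pointing down, gripper open.
Joint ranges: [-2.91, 2.91], [-0.82, 2.16], [0.22, 2.67], [-1.22, 4.37], [0.12, 2.79], [-3.08, 3.08]. Speed limits (rad/s): [1.89, 1.89, 2.57, 3.01, 3.01, 3.01].

### API

Orientations are given as [roll, pitch, yaw] about the fixed x, y, z axes, in that order (R = Rz(yaw) Ry(pitch) Rx(roll)).
In Python, from rig import read_state, viewer, ticket, spotter gives the robot as it stands.
- The arm moves only by the tool apply_moves, never from a script. Its arguments are lists of equal length, an entry for each row: "fingers": the finger opening in mm, from 0 to 85.4; "delta_pos": the shift along the tool's x, y, z in mm, a list of three; "angular": the turn, a rotation vector about the tool's x, y, z in rad, a list of three. A call has 1 to 12 rows; each row is the pose to reach, as a shift and turn from the pose commanded when the call began, along the tool's axes at that moment; what a row does not reach only later rows make up. A row lasts 1/8 s, in which the tool goes at most 62.5 mm and 10.7 degrees, less where a joint would pass 70% of its speed; a pose out of reach is approached as far as the arm can. A call with a gripper value outside its range is refused whole. The fingers move at their own pace and stop on an object; "squeeze" is the grip in N (left out, the last holds). Time passes only in rows, so rows that repeat a pose let the fingers close. It gives the time, the measured TCP pose, the force and the opening at its end, in the units of the state.
- read_state(): the state, without advancing time (a new reading comes with each control period).
- viewer.get_image(name): name is "scene" or "side" or "wrist"; returns the picture (480x640x3 uint8, red, green, blue); there is no depth.
- viewer.camera_model(name): a dict with "intrinsics" (3x3 intrinsics, pixels), "xyz" and "attitude" of the camera in the world. Camera axes: x right, y up, looking along -z (the intrinsics and any distortion apply to the point x, -y, -z); pixel columns grow to the right and rows downward; lengths in m; the calibration is good to about 2 mm. A picture is of the moment at which its call begins: read the wrist's pose just before it. camera_model takes no time and is no camera call; for the wrist camera it gives the pose at the moment of the call.
- ticket.close_job(): hands the job in, once; it reports no verdict.
Trained networks look in the newest picture that a camera, given by its name, has taken for a name from the list of things; names that differ only in an ending like _2 or _b are one class to them, and where a whole thing is asked for, a point or a joint stands for the part that bears it (a point fixed in the world has none). Each returns a list of dicts, best first, with "score" (0 to 1); they miss things now and then, are a little off and sometimes report something else, mostly with a low value. They report only what shows in the picture. A call takes as long as a camera call.
- spotter.look_for(camera, name): "uv" ([column, row] in pixels, amid what is visible of it).
The state is a dict: "time_s": time; "joint_positions": joint angles; "qd": joint speeds; "tau": joint torques, N m; "tool_pos": TCP position; "tcp_rot": TCP orientation; "ft_force": force on the tool from outside, world axes, zero at the start; "ft_torque": the same for the moment, N m; "width": opening from 0.0 (shut) to 1.0 (fully open).
Only numpy, scipy, OpenCV 4.12 (cv2) and the standard library are available. Lean on these libraries where they do the work, as an engineer would, in place of code of your own. Each camera call takes 0.05 s, during which the arm holds its last target.

### The job

On the bench is a small tilting work stand whose frame, carrying a white cast plaque, leans back towards the robot with its kickstand leg folded up. First, while the frame still leans, flip the leg over its top centre so that it drops down the far side to its stop; then take hold of (or push) the round rail along the top of the frame, bring the frame upright and finish still holding it there by that rail, since it tips back if let go. Do not shift or knock over the other things on the bench.

Things in the scene. Friction and masses are not known exactly. Their poses are not given: they have to be found in the camera images.
- hinge_mid (a point): middle of the stand's hub hinge, 30 mm above the bench, on a fixed dark steel base plate 200 x 180 x 10 mm. Its z is up, its y runs along the hinge, its x is the level direction in which the frame is raised (roughly away from the robot, within 0.35 rad of it). The frame turns about this y axis
- frame (a joint): lean of the frame about the hinge, rad: 0 upright, -0.5 leaning towards the robot against its stop (the start), up to +0.05 past upright, where the lowered leg's foot would meet the bench. A return spring and its weight always tip it back to -0.5: upright it takes about 3 N at the rail to hold, about the same on the way up
- rail_mid (a point): middle of the top rail, a round steel bar of 16 mm diameter, 154 mm long along y, 220 mm from the hinge. Turns with the frame; its z points from the hinge to the rail. Clear window of 60 mm below the bar, between the posts (126 mm wide)
- top_rail: the top rail itself, a sleeve that can turn about its own length; origin at the same middle point; the frame is to be held by this. It joins the tops of the frame's two aluminium posts, 14 mm square, at y = +-70 mm; a plywood panel between them ends 152 mm from the hinge and above it the window is open
- leg (a joint): angle of the kickstand leg relative to the frame's posts, rad: -0.15 folded up (the start, stop), 0 pointing up along the posts, +2.70 down at its stop on the far side. It turns freely: its own weight keeps it folded until it has been pushed past the world vertical (leg + frame = 0), then drops it to the stop, where it stays. A push of about 1 N near the foot is enough
- leg_pivot (a point): pivot of the leg on the left post (y = +115 mm from the stand's middle, 37 mm outside the post's outer face), 110 mm from the hinge along the post; a steel boss 30 mm across
- leg_foot (a point): centre of the leg's foot, a black rubber ball of 24 mm diameter at the end of a round steel bar 11 mm thick, 137 mm from the pivot. Folded, it is the highest thing at the stand's left and stands nearest the robot; it rises about 28 mm on its way to the vertical
- statuette_a: slim green cast figure, 112 mm tall, foot 38 mm across; stands 170 to 220 mm to the right of the stand; bystander, origin under its middle
- statuette_b: another like it, swaps places with statuette_a; bystander, origin under its middle
- statuette_c: a larger green cast figure, 129 mm tall, foot 44 mm across; stands to the left of the stand, beyond the leg; bystander, origin under its middle
- tape_roll: roll of tape lying flat, 76 mm across, 24 mm high, on the robot's side of the stand; bystander, origin under its middle
- paint_jar: white jar with a metal cap, 54 mm across, 70 mm high, far left; bystander, origin under its middle
- small_house: white cast house 50 x 60 x 75 mm, far right; bystander, origin under its middle
- sanding_block: cork block 70 x 110 x 32 mm, far left; bystander, origin under its middle

How it is judged:
By the outcome, as a careful person would: the job done as asked, in the order asked, and still so for the second after the job is handed in, while the arm keeps its last pose, push and grip.
It also fails if it takes over 43 s, if anything falls off the work surface, if the arm or the gripper's body presses on something with over 40 N, if the wrist force passes 120 N, or if a joint passes its speed limit or range.

## Working session

There is one attempt and no reset: what is moved stays moved. The work goes in short steps, Python scripts to look and compute and a tool call to move; the robot and the scene stay as the last step left them, time stands still between calls to the robot, and variables do not carry over. Pictures are saved under pics/ and viewed, and the job is handed in when it is done.

Besides the shell and the picture viewer there is one more tool, called after "Call:" as name(argument=value, ...) on one line, values as JSON. apply_moves: Moves the arm, as the interface text tells. Its arguments: {"type":"object","properties":{"fingers":{"type":"array","items":{"type":"number"}},"delta_pos":{"type":"array","items":{"type":"array","items":{"type":"number"}}},"angular":{"type":"array","items":{"type":"array","items":{"type":"number"}}},"squeeze":{"type":"number"}},"required":["fingers","delta_pos","angular"]}

```bash
ls; mkdir -p pics
python3 - <<'E'
from rig import read_state, viewer, ticket, spotter
import cv2
s=read_state();print(s)
for n in ["scene","side","wrist"]:
    im=viewer.get_image(n);cv2.imwrite(f"pics/{n}0.png",im[:,:,::-1]);m=viewer.camera_model(n);print(n,m)
E
```

```text
pics
{'time_s': 0.0, 'joint_positions': array([ 1.13449503e+00,  4.94206496e-01,  1.34614664e+00, -1.86738381e-06,
        1.30249947e+00, -9.55213369e-02]), 'qd': array([-0.0012617 ,  0.00088927, -0.00049264, -0.00036176,  0.00089417,
       -0.00020045]), 'tau': array([-1.53269386e-03, -8.82141852e+01, -3.83882546e+01, -9.01413046e-05,
        9.78586409e-03, -1.62085053e-05]), 'tool_pos': array([0.20874247, 0.58871948, 0.23068051]), 'tcp_rot': array([-3.14033827e+00, -1.18377693e-04,  2.80081312e+00]), 'ft_force': array([-1.35386901, -0.54714657, -0.56838538]), 'ft_torque': array([-0.00689276, -0.04489121,  0.01329163]), 'width': 0.9976285562027374}
scene {'intrinsics': array([[500.9569562 ,   0.        , 317.06964662],
       [  0.        , 500.9569562 , 240.0531624 ],
       [  0.        ,   0.        ,   1.        ]]), 'xyz': array([ 1.34943696, -0.399497  ,  1.32058564]), 'attitude': array([0.64611155, 0.00473561, 1.07698742])}
side {'intrinsics': array([[482.23868462,   0.        , 320.67309142],
       [  0.        , 482.23868462, 234.88993109],
       [  0.        ,   0.        ,   1.        ]]), 'xyz': array([-0.08298898, -0.76034683,  1.02389743]), 'attitude': array([ 0.85855737,  0.01629443, -0.72473556])}
wrist {'intrinsics': array([[407.90482388,   0.        , 310.56297444],
       [  0.        , 407.90482388, 241.51108291],
       [  0.        ,   0.        ,   1.        ]]), 'xyz': array([0.13179192, 0.61580071, 0.37331209]), 'attitude': array([-0.32529434,  0.00185795,  1.22904128])}
```

View pics/scene0.png

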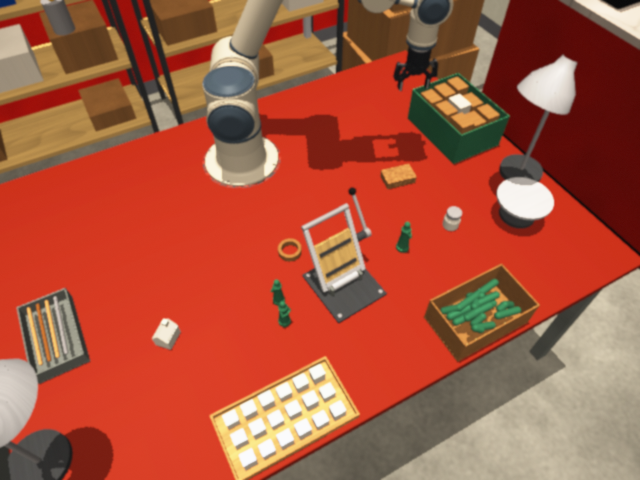

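View pics/side0.png

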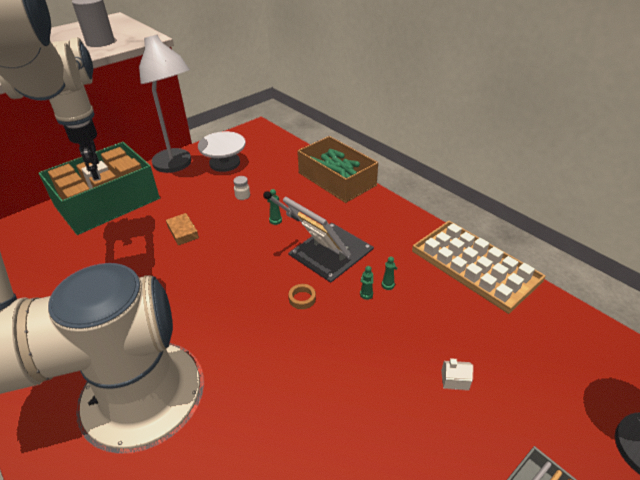

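Run:
```python
from rig import *
for c in ["scene","side"]:
  for n in ["rail_mid","leg_pivot","leg_foot","hinge_mid","top_rail"]+(["statuette_a","statuette_c","tape_roll"]):
    print(c,n,[(d['uv'],round(d['score'],2)) for d in spotter.look_for(c,n)[:3]])
```

```text
scene rail_mid [([340.8, 252.7], 0.59), ([399.5, 174.4], 0.41)]
scene leg_pivot [([359.7, 208.1], 0.81), ([340.9, 253.3], 0.15)]
scene leg_foot [([356.9, 211.2], 0.72), ([340.9, 251.5], 0.37)]
scene hinge_mid [([343.2, 273.8], 0.76)]
scene top_rail [([319.5, 219.7], 0.75)]
scene statuette_a [([403.3, 239.3], 0.84), ([282.6, 314.9], 0.82), ([285.5, 254.0], 0.59)]
scene statuette_c [([403.3, 239.3], 0.84), ([282.6, 314.9], 0.82), ([285.5, 254.0], 0.59)]
scene tape_roll [([288.7, 245.1], 0.52)]
side rail_mid [([317.8, 222.9], 0.57)]
side leg_pivot [([276.4, 199.3], 0.63)]
side leg_foot [([278.7, 199.4], 0.51), ([300.0, 295.4], 0.37), ([456.9, 374.4], 0.28)]
side hinge_mid [([322.7, 248.7], 0.82), ([280.3, 200.1], 0.51)]
side top_rail [([306.7, 210.5], 0.86)]
side statuette_a [([272.5, 211.9], 0.84), ([390.1, 275.5], 0.7), ([366.3, 284.0], 0.68)]
side statuette_c [([272.5, 211.9], 0.84), ([390.1, 275.5], 0.7), ([366.3, 284.0], 0.68)]
side tape_roll [([301.6, 301.9], 0.89), ([392.1, 274.6], 0.64)]
```

Run:
```python
import cv2
a=cv2.imread("pics/scene0.png")[170:330,260:430];b=cv2.imread("pics/side0.png")[170:310,240:400]
cv2.imwrite("pics/sc_crop.png",cv2.resize(a,None,fx=3.7,fy=3.7,interpolation=cv2.INTER_CUBIC))
cv2.imwrite("pics/sd_crop.png",cv2.resize(b,None,fx=4,fy=4,interpolation=cv2.INTER_CUBIC))
```

```text
(no output)
```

View pics/sc_crop.png

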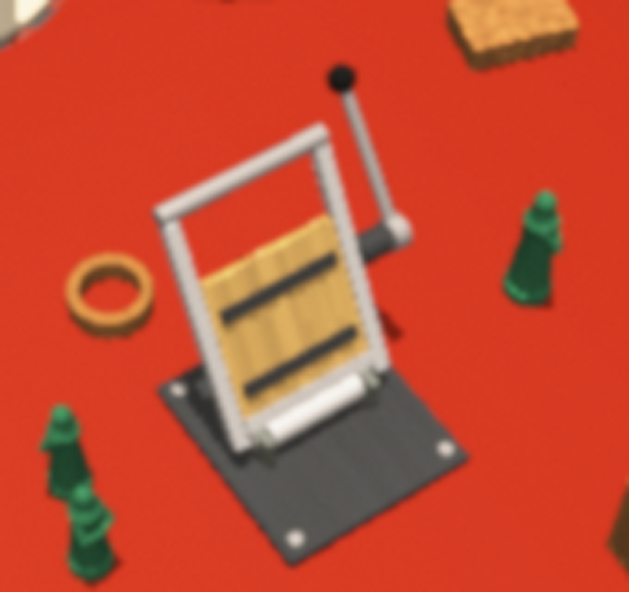

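View pics/sd_crop.png

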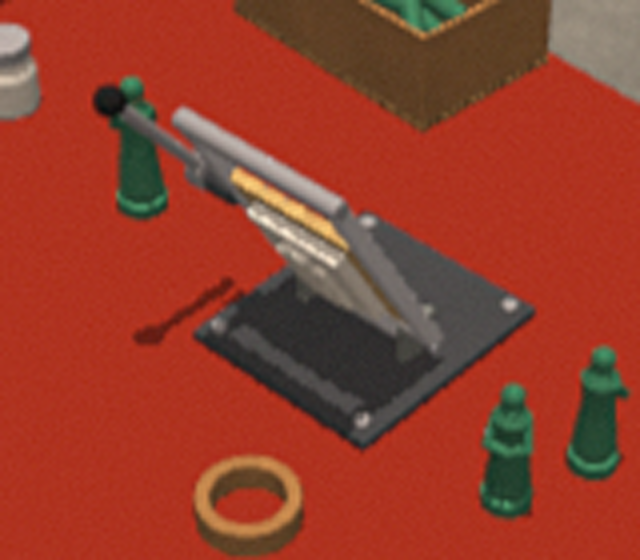

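View pics/wrist0.png

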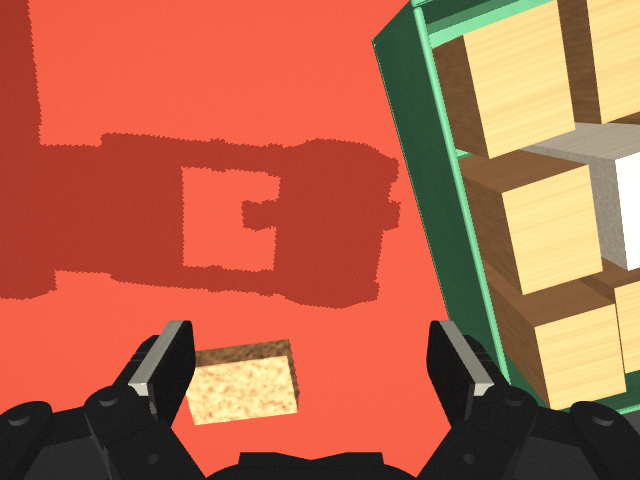

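```bash
cat > h.py <<'E'
import numpy as np, cv2
from rig import *
from scipy.spatial.transform import Rotation as Rr
def cam(n):
    m=viewer.camera_model(n);return m['intrinsics'],m['xyz'],Rr.from_euler('xyz',m['attitude']).as_matrix()
def proj(c,P):
    K,t,R=c;p=(np.atleast_2d(P)-t)@R;q=np.c_[p[:,0],-p[:,1],-p[:,2]]@K.T;return q[:,:2]/q[:,2:]
def ray(c,uv):
    K,t,R=c;d=np.linalg.inv(K)@np.r_[uv,1];return t,R@np.array([d[0],-d[1],-d[2]])
def onz(c,uv,z):
    t,d=ray(c,uv);return t+d*(z-t[2])/d[2]
def stand(h,fr=-.5,leg=-.15):  # h=x,y,yaw
    R=Rr.from_euler('z',h[2]).as_matrix();o=np.array([h[0],h[1],.03])
    pt=lambda r,a,y:np.array([r*np.sin(a),y,r*np.cos(a)])
    f=pt(.11,fr,.115)
    L={'railL':pt(.22,fr,.077),'railR':pt(.22,fr,-.077),'rail':pt(.22,fr,0),'piv':f,'foot':f+pt(.137,fr+leg,0)}
    return {k:o+R@v for k,v in L.items()},R,o
E
python3 - <<'E'
from h import *
from scipy.optimize import least_squares
C={n:cam(n) for n in("scene","side")}
obs=[("scene","foot",352.4,191.1),("scene","railL",347,205.7),("scene","railR",304.1,227.3),("side","foot",267.5,195),("side","railL",285,199.3),("side","railR",326.3,222.5)]
cor=[("scene",1,1,386.2,293.8),("scene",1,-1,338.9,320.5),("scene",-1,-1,303.2,275.4),("side",1,-1,373.3,248),("side",-1,-1,330.5,280),("side",-1,1,288.8,253.3)]
for a,b in((.1,.09),(.09,.1)):
  def f(p):
    L,R,o=stand(p);r=[]
    for c,k,u,v in obs:r+=list(proj(C[c],L[k])[0]-[u,v])
    for c,i,j,u,v in cor:
        r+=list(proj(C[c],o+R@np.array([i*a+p[3],j*b,-.02]))[0]-[u,v])
    return np.array(r)
  s=least_squares(f,[.7,.2,0,0],loss='soft_l1');print(s.x,s.cost);print(f(s.x).round(1).reshape(-1,2).tolist())
  L,R,o=stand(s.x);print({k:v.round(3).tolist() for k,v in L.items()})
for n,(u,v) in {'st_c foot':(402,249),'stR1':(279.5,303),'stR2':(285,325),'tape':(289,252),'cork':(398,180)}.items():print(n,onz(C['scene'],(u,v),0).round(3))
for n,(u,v) in {'st_c foot':(275.5,221),'stR1':(366.5,296),'stR2':(388,286),'tape':(302,298),'cork':(183,235)}.items():print(n,onz(C['side'],(u,v),0).round(3))
E
```

```text
[ 6.62526521e-01  5.72060373e-02  8.93242378e-02 -2.70176943e-04] 7.77395654291907
[[-0.2, -0.1], [0.5, 0.0], [-1.6, 1.5], [-0.0, -0.3], [0.1, -0.3], [-0.7, 0.1], [1.0, -1.1], [-0.4, 1.6], [-1.4, -1.3], [0.7, -1.8], [0.3, 0.5], [-0.9, -1.3]]
{'railL': [0.551, 0.124, 0.223], 'railR': [0.564, -0.029, 0.223], 'rail': [0.557, 0.048, 0.223], 'piv': [0.6, 0.167, 0.127], 'foot': [0.517, 0.16, 0.236]}
[ 0.66319621  0.05986442  0.10185351 -0.00215036] 23.181767654924542
[[-0.0, -0.4], [0.8, -0.2], [-0.8, 1.8], [-0.4, -0.3], [-0.2, -0.5], [-0.6, -0.5], [2.1, -6.1], [-4.1, 0.2], [-1.9, 2.3], [0.3, 0.7], [4.8, 0.0], [-1.7, -4.2]]
{'railL': [0.55, 0.126, 0.223], 'railR': [0.566, -0.027, 0.223], 'rail': [0.558, 0.049, 0.223], 'piv': [0.599, 0.169, 0.127], 'foot': [0.517, 0.16, 0.236]}
st_c foot [0.634 0.293 0.   ]
stR1 [ 0.625 -0.145  0.   ]
stR2 [ 0.699 -0.163  0.   ]
tape [ 0.469 -0.036  0.   ]
cork [0.369 0.454 0.   ]
st_c foot [0.626 0.295 0.   ]
stR1 [ 0.611 -0.147  0.   ]
stR2 [ 0.684 -0.162  0.   ]
tape [ 0.471 -0.03   0.   ]
cork [0.359 0.443 0.   ]
```

```bash
cat >> h.py <<'E'
H=np.array([.6625,.0572,.0893])
RT=Rr.from_euler('xyz',[np.pi,0,H[2]+np.pi/2])
def w(sx,sy,z): 
    return np.array([H[0],H[1],0])+Rr.from_euler('z',H[2]).apply([sx,sy,z])
def delta(P,R=RT):
    s=read_state();R0=Rr.from_euler('xyz',s['tcp_rot'])
    return (R0.inv().apply(P-s['tool_pos'])*1e3).round(1),(R0.inv()*R).as_rotvec().round(3)
E
python3 - <<'E'
from h import *
print(w(-.205,.118,.30),delta(w(-.205,.118,.30)))
E
```

```text
[0.44779344 0.15644764 0.3       ] (array([-369.8, -327.9,  -68.7]), array([0.   , 0.   , 1.141]))
```

Call:
apply_moves(fingers=[0, 0, 0, 0, 0, 0, 0, 0, 0, 0, 0, 0], delta_pos=[[0, 0, -60], [-45, -40, -69], [-90, -80, -69], [-135, -120, -69], [-180, -160, -69], [-222, -197, -69], [-259, -230, -69], [-296, -262, -69], [-333, -295, -69], [-370, -328, -69], [-370, -328, -69], [-370, -328, -69]], angular=[[0, 0, 0], [0, 0, 0.13], [0, 0, 0.26], [0, 0, 0.39], [0, 0, 0.52], [0, 0, 0.65], [0, 0, 0.78], [0, 0, 0.91], [0, 0, 1.04], [0, 0, 1.141], [0, 0, 1.141], [0, 0, 1.141]])

```text
time_s: 2.45
tool_pos: [0.4478, 0.1564, 0.3003]
tcp_rot: [-3.141, -0.0, 1.66]
ft_force: [-0.1, -0.2, 0.1]
width: -0.001
```

Run:
```python
from h import *
s=read_state();print(s['time_s'],s['tool_pos'],s['joint_positions'],s['width'])
C=cam('wrist');im=viewer.get_image('wrist');cv2.imwrite("pics/w1.png",im[:,:,::-1])
L,_,_=stand(H);print({k:proj(C,v)[0].round() for k,v in L.items()})
print(delta(w(-.205,.118,.215)))
for n in("leg_foot","top_rail"):print(n,spotter.look_for('wrist',n)[:2])
```

```text
2.45 [0.4477818  0.15637999 0.30028746] [2.09822012e-01 2.10164013e-01 1.59712470e+00 2.56648279e-04
 1.33445027e+00 1.20652077e-01] -0.0013645432628596463
{'railL': array([474., 317.]), 'railR': array([447., 505.]), 'rail': array([460., 419.]), 'piv': array([500., 215.]), 'foot': array([437., 266.])}
(array([-0.4,  0.2, 85.3]), array([-0.   , -0.   ,  0.001]))
leg_foot [{'uv': [457.3, 250.3], 'score': 0.63}]
top_rail [{'uv': [471.7, 354.8], 'score': 0.93}]
```

View pics/w1.png

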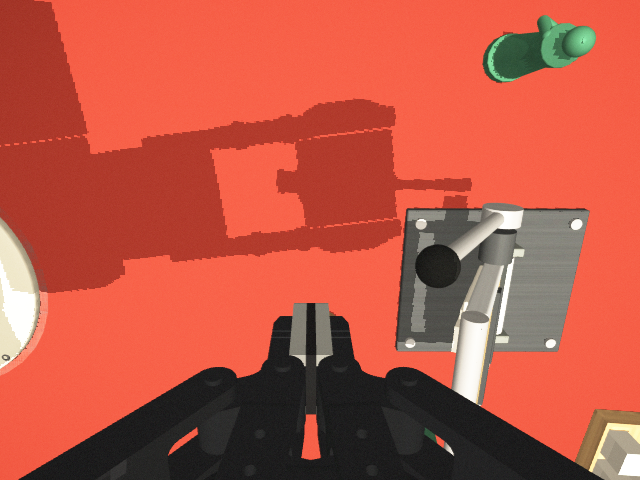

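Call:
apply_moves(fingers=[0, 0, 0, 0, 0, 0, 0, 0, 0, 0, 0, 0], delta_pos=[[0, 0, 40], [0, 0, 80], [0, 20, 80], [0, 40, 80], [0, 55, 80], [0, 70, 80], [0, 85, 80], [0, 100, 80], [0, 112, 80], [0, 124, 80], [0, 136, 80], [0, 148, 80]], angular=[[0, 0, 0], [0, 0, 0], [0, 0, 0], [0, 0, 0], [0, 0, 0], [0, 0, 0], [0, 0, 0], [0, 0, 0], [0, 0, 0], [0, 0, 0], [0, 0, 0], [0, 0, 0]])

```text
time_s: 4.1
tool_pos: [0.5984, 0.17, 0.2237]
tcp_rot: [3.134, -0.001, 1.66]
ft_force: [-0.9, 0.1, -1.1]
width: 0.002
```

Run:
```python
from h import *
C=cam('wrist')
for n in("wrist","scene"):
    im=viewer.get_image(n)
    if n=="scene": im=cv2.resize(im[150:330,240:440],None,fx=3,fy=3)
    cv2.imwrite(f"pics/{n}2.png",im[:,:,::-1])
print(read_state()['tool_pos'])
```

```text
[0.59666085 0.16965183 0.22083606]
```

View pics/wrist2.png

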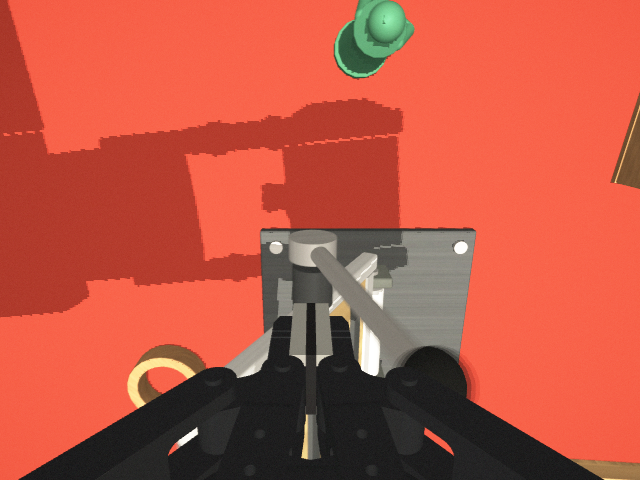

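View pics/scene2.png

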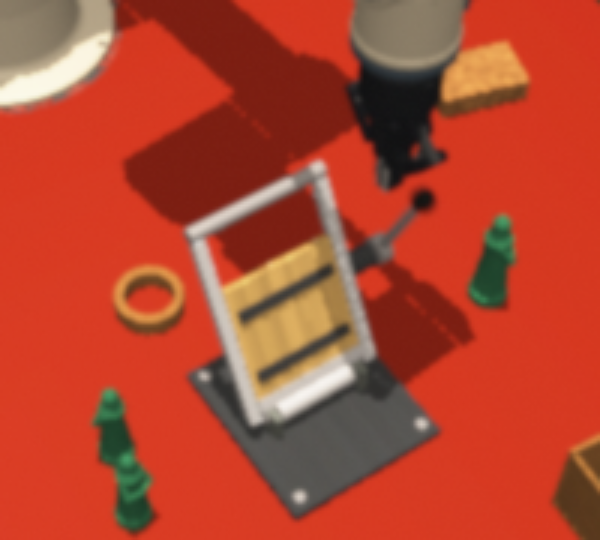

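Call:
apply_moves(fingers=[0, 0, 0, 60, 60, 60, 60, 60, 60, 60], delta_pos=[[0, -5, -40], [0, -10, -80], [-30, -20, -90], [-60, -30, -90], [-90, -40, -90], [-118, -48.5, -90], [-118, -48.5, -90], [-118, -48.5, -90], [-118, -48.5, -90], [-118, -48.5, -90]], angular=[[0, 0, 0], [0, 0, 0], [0, 0, 0], [0, 0, 0], [0, 0, 0], [0, 0, 0], [0, 0, 0], [0, 0, 0], [0, 0, 0], [0, 0, 0]])

```text
time_s: 5.45
tool_pos: [0.5576, 0.0482, 0.3101]
tcp_rot: [-3.141, -0.0, 1.661]
ft_force: [0.2, -0.3, 0.0]
width: 0.701
```

Run:
```python
from h import *
C=cam('wrist');s=read_state();print(s['tool_pos'],s['width'])
for n in("wrist","side","scene"):
    im=viewer.get_image(n)
    if n=="scene": im=cv2.resize(im[150:330,240:440],None,fx=3,fy=3)
    if n=="side": im=cv2.resize(im[150:310,230:410],None,fx=3,fy=3)
    cv2.imwrite(f"pics/{n}3.png",im[:,:,::-1])
L,_,_=stand(H,-.5,2.7);print({k:proj(C,v)[0].round() for k,v in L.items()})
print(delta(w(-.1055,0,.204)))
```

```text
[0.55758877 0.04819495 0.3101358 ] 0.7014273054272941
{'railL': array([310., 113.]), 'railR': array([310., 359.]), 'rail': array([310., 248.]), 'piv': array([382.,  56.]), 'foot': array([488.,  66.])}
(array([-1.000e-01, -2.000e-01,  1.062e+02]), array([-0., -0.,  0.]))
```

View pics/wrist3.png

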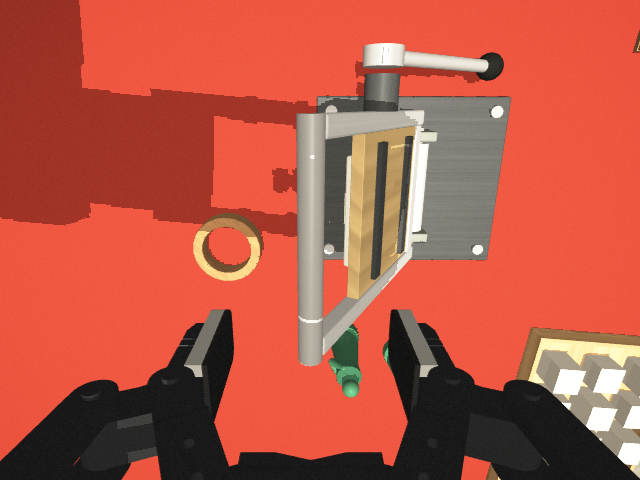

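View pics/side3.png

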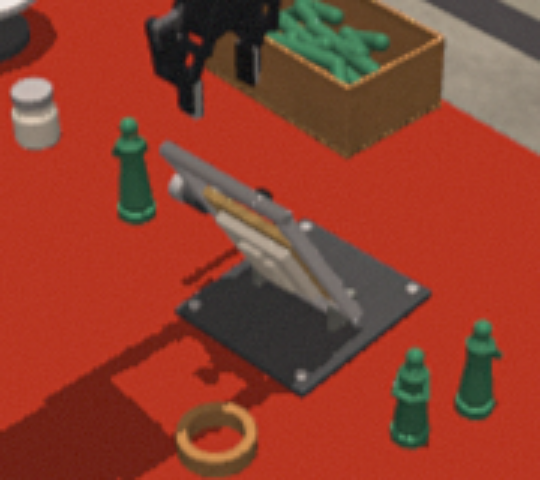

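View pics/scene3.png

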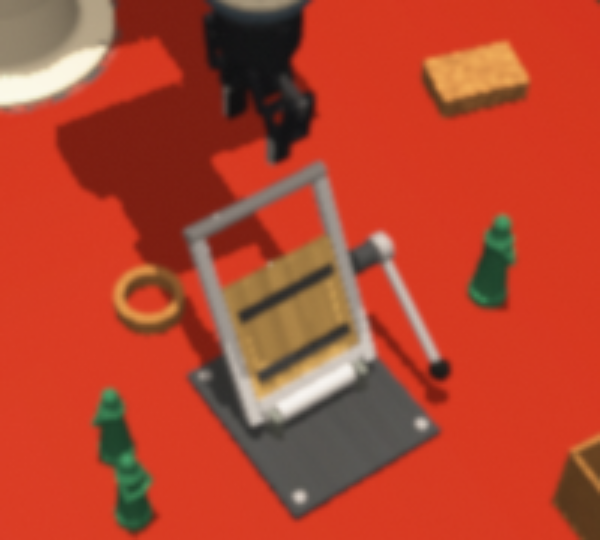

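Call:
apply_moves(fingers=[60, 60, 60, 60, 0, 0, 0, 0, 0, 0, 0], delta_pos=[[0, 0, 35], [0, 0, 70], [0, 0, 106], [0, 0, 106], [0, 0, 106], [0, 0, 106], [0, 0, 106], [0, 0, 106], [0, 0, 106], [0, 0, 106], [0, 0, 106]], angular=[[0, 0, 0], [0, 0, 0], [0, 0, 0], [0, 0, 0], [0, 0, 0], [0, 0, 0], [0, 0, 0], [0, 0, 0], [0, 0, 0], [0, 0, 0], [0, 0, 0]], squeeze=40)

```text
time_s: 6.98
tool_pos: [0.5575, 0.0475, 0.2053]
tcp_rot: [3.141, 0.0, 1.66]
ft_force: [-5.6, -1.2, 9.0]
width: 0.173
```

Run:
```python
from h import *
s=read_state();print(s['tool_pos'],s['width'],s['ft_force'])
for n in("wrist","side"):
    im=viewer.get_image(n)
    if n=="side": im=cv2.resize(im[150:310,230:410],None,fx=3,fy=3)
    cv2.imwrite(f"pics/{n}4.png",im[:,:,::-1])
```

```text
[0.55752538 0.04752683 0.20528844] 0.17344425605803554 [-5.56276503 -1.18763982  8.95321213]
```

View pics/wrist4.png

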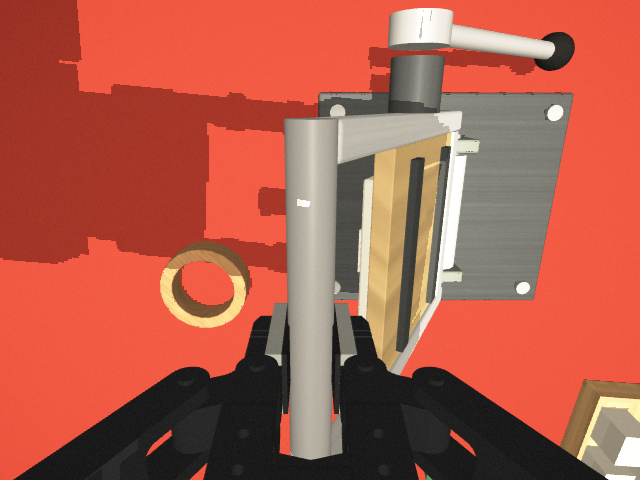

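View pics/side4.png

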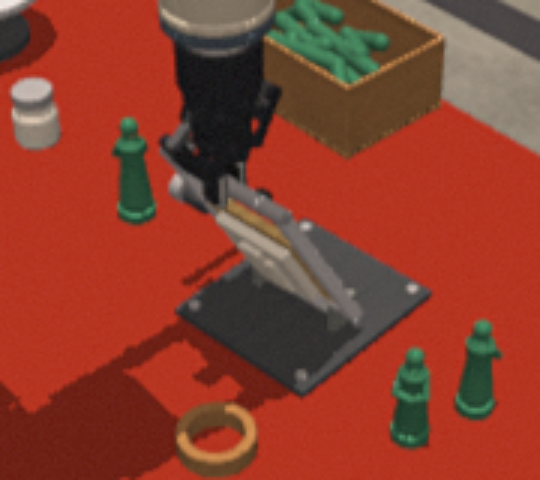

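Call:
apply_moves(fingers=[0, 0, 0, 0, 0, 0, 0, 0, 0, 0, 0, 0], delta_pos=[[0, 9.8, -5], [0, 19.8, -9.6], [0, 30, -13.6], [0, 40.5, -17.1], [0, 51, -20.1], [0, 61.8, -22.5], [0, 72.6, -24.5], [0, 83.5, -25.8], [0, 94.5, -26.7], [0, 105.5, -26.9], [0, 105.5, -26.9], [0, 105.5, -26.9]], angular=[[0, 0, 0], [0, 0, 0], [0, 0, 0], [0, 0, 0], [0, 0, 0], [0, 0, 0], [0, 0, 0], [0, 0, 0], [0, 0, 0], [0, 0, 0], [0, 0, 0], [0, 0, 0]])

```text
time_s: 8.57
tool_pos: [0.6631, 0.0567, 0.2324]
tcp_rot: [3.14, 0.0, 1.66]
ft_force: [-2.0, -1.7, 6.9]
width: 0.171
```

Run:
```python
from h import *
s=read_state();print(s['tool_pos'],s['width'],s['ft_force'],w(0,0,.231))
C={n:cam(n) for n in("scene","side","wrist")}
for n in C:
    im=viewer.get_image(n)[:,:,::-1].copy()
    L,_,_=stand(H,0,2.7)
    print(n,{k:proj(C[n],v)[0].round(1) for k,v in L.items()})
    if n=="scene": im=cv2.resize(im[150:330,240:440],None,fx=3,fy=3)
    if n=="side": im=cv2.resize(im[150:310,230:410],None,fx=3,fy=3)
    cv2.imwrite(f"pics/{n}5.png",im)
```

```text
[0.66311708 0.05672676 0.23242226] 0.17140935358382858 [-1.95304564 -1.68516313  6.90493757] [0.6625 0.0572 0.231 ]
scene {'railL': array([370.2, 223.5]), 'railR': array([323.6, 248.6]), 'rail': array([347.4, 235.8]), 'piv': array([377.6, 241.4]), 'foot': array([385.5, 278.2])}
side {'railL': array([311.2, 175.2]), 'railR': array([352. , 196.5]), 'rail': array([331. , 185.5]), 'piv': array([303.3, 200.6]), 'foot': array([317.4, 222.9])}
wrist {'railL': array([307.4, 118.2]), 'railR': array([308.8, 506.3]), 'rail': array([308.2, 345.4]), 'piv': array([308.3,  34.4]), 'foot': array([381.5,  58.9])}
```

View pics/wrist5.png

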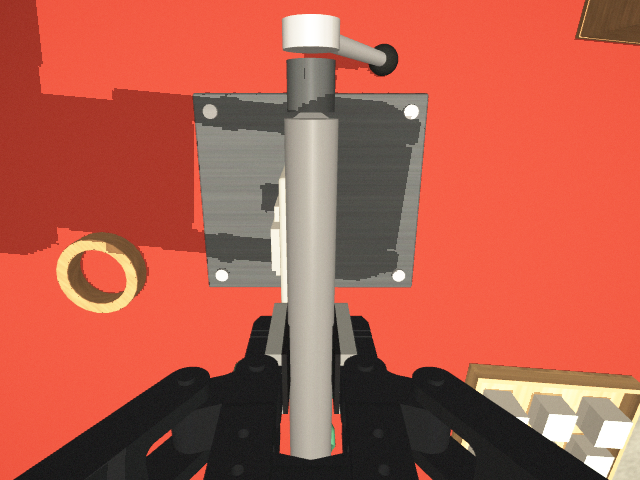

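View pics/side5.png

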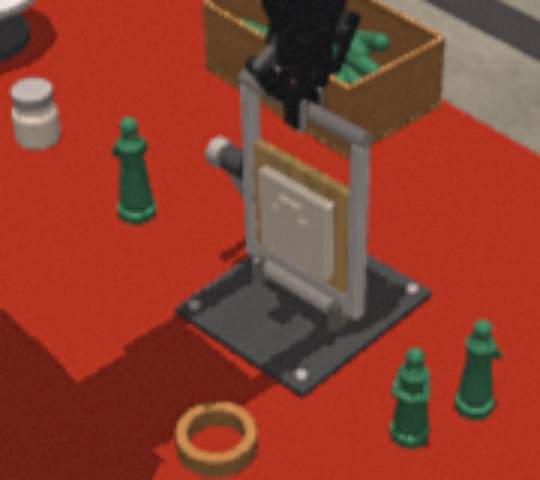

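View pics/scene5.png

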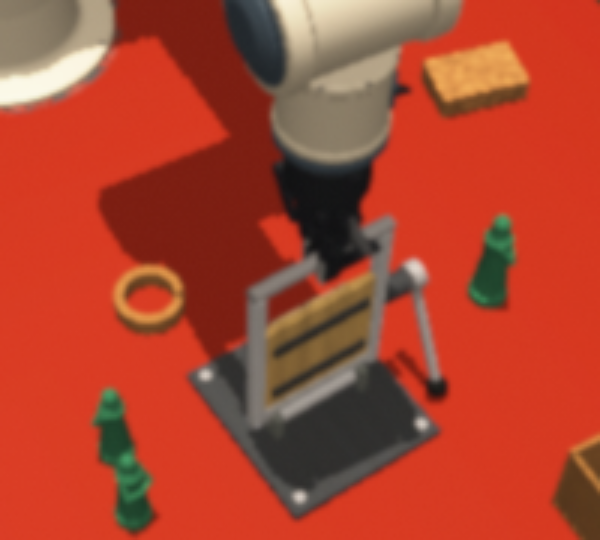

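Run:
```python
from rig import *
s=read_state();print(s['time_s'],s['tool_pos'],s['width'],abs(s['qd']).max());print(ticket.close_job())
```

```text
8.725 [0.6629955  0.05674814 0.23244502] 0.17305366540707853 0.0013632283370863369
the job is handed in; nothing more can be done
None
```

The leg is down at its far-side stop and the frame is upright, with the gripper still holding the top rail. I handed the job in at 8.7 s of the 43 s allowed.

- **Leg:** With the frame still leaning, I pushed the leg's foot over top centre with the closed fingers. In the wrist image afterwards, the foot was within about 2 px of where it should be at the stop.
- **Frame:** I then gripped the rail at its middle with 40 N, with an opening of about 15 mm on the 16 mm bar. I swung it along its arc to upright; in the wrist image it stands about 0.003 rad past vertical, measured against the centre of the base plate.
- **Final checks:** The arm was at rest, about 1 mm from its target. The sideways force was about 2.5 N, against the expected 3 N. There was also about 7 N of steady vertical force from the grip.
- **Other things on the bench:** None look moved in the scene and side images. The small house was outside those final crops, but the arm never went near it.
- **Disagreement:** My predicted positions in the last wrist image were 2 to 3 px (about 1 mm) off for the rail, pivot and foot alike. I put this down to calibration error rather than a lean.

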